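# Spread washed resin castings over the drying tray and start the dryer

## Robot

A 7-joint arm with a two-finger parallel gripper is mounted at the origin on the work surface. World frame = base frame: x ahead of the robot, y to its left, z up, the work surface at z = 0. Lengths are in m, angles in rad, forces in N, time in s.
With the tool pointing down it reaches from about 0.35 to 0.9 m from the base axis. Payload 8.1 kg.
Tool frame: the origin (TCP) lies at the centre of the arm's flange, where the gripper is bolted on; the fingertips stand 178 mm ahead of it and the grasp point (between the pads) lies 159 mm ahead of it; z points along the fingers, y is the direction in which the jaws open and shut (so a half turn about z gives the same grasp; the last joint's range is limited). The gripper opens to 92 mm and grips with 3 to 60 N. Pads are 19 mm wide; open, the fingers measure 130 mm over their backs; the gripper's body (75 mm by 190 mm) begins 47 mm behind the grasp point.
Start: joints at [-1.368, 0.434, 0.025, 1.573, -0.012, 1.134, -0.075], TCP at [0.188, 0.596, 0.405] pointing down, gripper open.
Joint ranges: [-2.62, 2.62], [-0.44, 2.09], [-1.27, 1.32], [0.08, 2.57], [-1.32, 4.46], [0.12, 2], [-2.74, 2.74]. Speed limits (rad/s): [2.22, 2.22, 3.01, 3.01, 3.14, 3.14, 3.14].

## Interface

Orientations are given as a rotation vector (axis times angle).
In Python, from cell import arm gives the robot as it stands. The module is installed in compiled form; this text tells all that it offers.
- The arm moves only by the tool move_arm, never from a script. Its argument "steps" is a list of rows, each a list of 4 numbers: the shift along the tool's x, y, z in mm, then the turn about the tool's z in rad. In form: [[x, y, z, twist], ...]. A call has 1 to 20 rows; each row is the pose to reach, as a shift and turn from the pose commanded when the call began, along the tool's axes at that moment; what a row does not reach only later rows make up. A row lasts 1/8 s, in which the tool goes at most 62.5 mm and 10.7 degrees, less where a joint would pass 70% of its speed; a pose out of reach is approached as far as the arm can. A call with a gripper value outside its range is refused whole. "grip" is the finger opening in mm, from 0 to 91.8, set as the call begins (left out, the last holds). The fingers move at their own pace and stop on an object; "grip_force" is the grip in N (left out, the last holds). Time passes only in rows, so rows that repeat a pose let the fingers close. It gives the time, the measured TCP pose, the force and the opening at its end, in the units of the state.
- arm.observe(): the state, without advancing time (a new reading comes with each control period).
- arm.get_image(name): name is "scene" or "top" or "wrist"; returns the picture (400x640x3 uint8, red, green, blue); there is no depth.
- arm.camera_info(name): a dict with "mtx" (3x3 intrinsics, pixels), "pose" (4x4, takes a point from camera to world coordinates); the wrist camera has in their place "T_tool_cam" (4x4, takes a point from camera to tool coordinates, whose origin is the TCP and whose axes are the flange's). Camera axes: x right, y down, z forward; pixel columns grow to the right and rows downward; lengths in m; the calibration is good to about 2 mm. A picture is of the moment at which its call begins: read the wrist's pose just before it. camera_info takes no time and is no camera call.
- arm.sign_off(): hands the job in, once; it reports no verdict.
The state is a dict: "clock": time; "joints": joint angles; "dq": joint speeds; "joint_efforts": joint torques, N m; "position": TCP position; "ee_rot": TCP orientation; "force": force on the tool from outside, world axes, zero at the start; "ft_torque": the same for the moment, N m; "width": opening from 0.0 (shut) to 1.0 (fully open).
Only numpy, scipy, OpenCV 4.12 (cv2) and the standard library are available. Lean on these libraries where they do the work, as an engineer would, in place of code of your own. Each camera call takes 0.05 s, during which the arm holds its last target.

## Task

The washed castings lie in a heap in the open drawer of the parts dryer: with the drawer still out, spread all six evenly over the whole tray in a single layer, none on top of another and with a thumb's breadth or more (about 25 mm) of clear floor between any two. Then push the drawer gently all the way home, without heaping them up again, and press the green button fully down to start the dryer. Leave the other things on the bench alone.

Things in the scene. Friction and masses are not known exactly. Their poses are not given: they have to be found in the camera images.
- tray_floor (a point): centre of the floor (upper face, 30 mm above the table) of the dark blue-grey slotted steel tray in the dryer's open drawer. x points INTO the dryer, away from the robot; y along the tray's length; z up. Clear floor 180 mm in x by 320 mm in y. Walls 5 mm thick, 28 mm high above the floor. The white drawer front (30 mm thick, 410 mm wide, on the outside of the -x wall) tops out 31 mm above the floor
- dryer_front (a point): the low white counter-top parts dryer, fixed: bottom middle of its front face, at table height; x points into the dryer, z up. The dryer is 420 mm wide and 270 mm deep; its deck is 90 mm high, and the hood, from 110 mm behind the front face, 140 mm high. With the drawer fully out, the outside of the tray's back wall is 25 mm in front of this face
- drawer_front (a point): point on the outer (robot-side) face of the drawer's white front, in the middle of its width and 9 mm below its top edge, 52 mm above the table; its x axis points into the dryer, square to that face. Push here to close the drawer
- drawer (a joint): travel of the drawer in m: 0 fully out, 0.215 fully home (the 30 mm thick front against the dryer). It starts within 15 mm of fully out. It slides with about 4 N of friction, plus some damping (12 N per m/s), and stays where it is left
- start_button_top (a point): centre of the top face of the green push button, 26 mm across, on the front deck of the dryer, 28 mm behind the dryer's front face and 60 mm left of its middle, top face 112 mm above the table when up; it is pressed straight down
- start_button (a joint): how far the green button is pressed, in m: 0 up, 0.006 fully down. Sprung: about 1.2 N starts it and 4 N holds it fully down
- wheel_a_center (a point): cast resin model wheel, cream, a plain disc 38 mm across and 25 mm high with five dark bolt holes on its upper face; point at its centre, half-way up. 20 to 40 g. One of the six castings that start in the tray as a heap: four close together on the floor, two lying on top of them
- block_a_center (a point): cast resin square plinth, cream, 32 x 32 mm with rounded corners and 25 mm high; point at its centre, half-way up; its x and y axes are square to its sides. 20 to 40 g. One of the six castings that start in the tray as a heap: four close together on the floor, two lying on top of them
- hex_a_center (a point): cast resin six-sided plinth, cream, 35 mm across the flats (40 mm across the corners) and 25 mm high; point at its centre, half-way up; its x axis is square to one pair of flats. 20 to 40 g. One of the six castings that start in the tray as a heap: four close together on the floor, two lying on top of them
- wheel_b_center (a point): cast resin model wheel, cream, a plain disc 38 mm across and 25 mm high with five dark bolt holes on its upper face; point at its centre, half-way up. 20 to 40 g. One of the six castings that start in the tray as a heap: four close together on the floor, two lying on top of them
- block_b_center (a point): cast resin square plinth, cream, 32 x 32 mm with rounded corners and 25 mm high; point at its centre, half-way up; its x and y axes are square to its sides. 20 to 40 g. One of the six castings that start in the tray as a heap: four close together on the floor, two lying on top of them
- wheel_c_center (a point): cast resin model wheel, cream, a plain disc 38 mm across and 25 mm high with five dark bolt holes on its upper face; point at its centre, half-way up. 20 to 40 g. One of the six castings that start in the tray as a heap: four close together on the floor, two lying on top of them
- paint_jar: small amber paint jar with a white lid, 42 mm across and 52 mm high, standing left of the drawer; origin at its underside. Not part of the job: leave it where it is
- primer_can: spray can of primer, 52 mm across and 130 mm high, standing right of the dryer's front corner; origin at its underside. Not part of the job: leave it where it is
- sanding_block: cork sanding block, 75 x 42 x 28 mm, lying right of the drawer; origin at its underside. Not part of the job: leave it where it is
- tape_roll: yellow roll of masking tape, 80 mm across and 24 mm high, lying left of the drawer; origin at its underside. Not part of the job: leave it where it is
- brush: flat brush, 160 mm long, lying left of the drawer, beyond the jar and the tape; origin at its underside. Not part of the job: leave it where it is

How it is judged:
By the outcome, as a careful person would: the job done as asked, in the order asked, and still so for the second after the job is handed in, with the robot touching nothing.
It also fails if it takes over 69 s, if anything falls off the work surface, if the arm or the gripper's body presses on something with over 40 N, if the wrist force passes 120 N, or if a joint passes its speed limit or range.

## Working session

There is one attempt and no reset: what is moved stays moved. The work goes in short steps, Python scripts to look and compute and a tool call to move; the robot and the scene stay as the last step left them, time stands still between calls to the robot, and variables do not carry over. Pictures are saved under pics/ and viewed, and the job is handed in when it is done.

Besides the shell and the picture viewer there is one more tool, called after "Emit:" by a JSON object that holds its "op" and its "data", one argument or row to a line. move_arm: Moves the arm, as the interface text tells. Its arguments: {"type":"object","properties":{"steps":{"type":"array"},"grip":{"type":"number"},"grip_force":{"type":"number"}},"required":["steps"]}

```bash
mkdir -p pics
python3 - <<'E'
from cell import arm
import cv2,numpy as np
np.set_printoptions(precision=4,suppress=True)
s=arm.observe()
for k,v in s.items(): print(k,v)
for n in ["scene","top"]:
    im=arm.get_image(n); cv2.imwrite(f"pics/{n}0.png",im[:,:,::-1])
    i=arm.camera_info(n); print(n,i["mtx"],i["pose"])
print(arm.camera_info("wrist"))
E
```

```text
clock 0.0
joints [-1.3676  0.4352  0.025   1.5741 -0.0116  1.134  -0.0751]
dq [-0.0002 -0.0011 -0.001  -0.0009  0.0011  0.0002 -0.0006]
joint_efforts [  0.0009 -66.7865   0.9856 -31.4461  -0.0604   0.0424   0.0002]
position [0.1881 0.5958 0.404 ]
ee_rot [-0.4786 -3.1048  0.0024]
force [-0.2188  0.4626  0.4814]
ft_torque [0.0722 0.0161 0.0041]
width 0.9948786323150214
scene [[363.1055   0.     319.7803]
 [  0.     363.1055 196.7608]
 [  0.       0.       1.    ]] [[ 0.6487  0.6645 -0.371   0.8775]
 [ 0.761  -0.5669  0.3153 -0.1856]
 [-0.0008 -0.4868 -0.8735  0.8038]
 [ 0.      0.      0.      1.    ]]
top [[507.7066   0.     325.9714]
 [  0.     507.7066 197.4564]
 [  0.       0.       1.    ]] [[ 0.0166 -0.9901  0.1397  0.39  ]
 [-0.9998 -0.0173 -0.0036  0.0749]
 [ 0.0059 -0.1396 -0.9902  1.5103]
 [ 0.      0.      0.      1.    ]]
{'mtx': array([[314.4072,   0.    , 321.1283],
       [  0.    , 314.4072, 203.0841],
       [  0.    ,   0.    ,   1.    ]]), 'T_tool_cam': array([[ 0.0013, -0.9574, -0.2887,  0.0775],
       [ 1.    ,  0.0012,  0.0007,  0.0001],
       [-0.0003, -0.2887,  0.9574,  0.0203],
       [ 0.    ,  0.    ,  0.    ,  1.    ]])}
```

View pics/scene0.png

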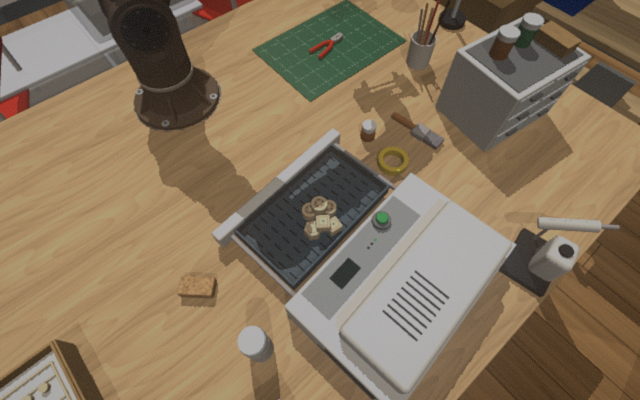

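View pics/top0.png

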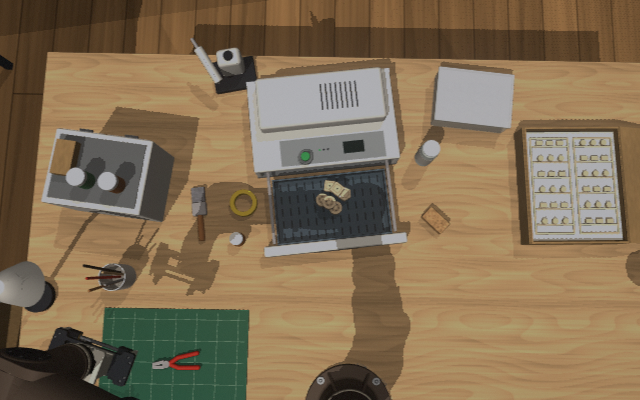

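```bash
cat > h.py <<'E'
import numpy as np,cv2
from scipy.spatial.transform import Rotation as R
from cell import arm
np.set_printoptions(precision=4,suppress=True)
def ray(name,uv,z,s=None):
    i=arm.camera_info(name)
    if name=="wrist":
        T=np.eye(4);T[:3,:3]=R.from_rotvec(s["ee_rot"]).as_matrix();T[:3,3]=s["position"];T=T@np.array(i["T_tool_cam"])
    else: T=np.array(i["pose"])
    uv=np.atleast_2d(np.array(uv,float)); K=np.array(i["mtx"])
    d=(np.linalg.inv(K)@np.c_[uv,np.ones(len(uv))].T).T@T[:3,:3].T
    o=T[:3,3]; t=(np.asarray(z)-o[2])/d[:,2]
    return o+d*t[:,None]
def proj(name,P,s=None):
    i=arm.camera_info(name)
    if name=="wrist":
        T=np.eye(4);T[:3,:3]=R.from_rotvec(s["ee_rot"]).as_matrix();T[:3,3]=s["position"];T=T@np.array(i["T_tool_cam"])
    else: T=np.array(i["pose"])
    P=np.atleast_2d(P); c=(P-T[:3,3])@T[:3,:3]; q=c@np.array(i["mtx"]).T
    return q[:,:2]/q[:,2:]
E
python3 - <<'E'
from h import *
im=cv2.imread("pics/top0.png")
c=im[140:265,235:415]; cv2.imwrite("pics/topz.png",cv2.resize(c,None,fx=4.4,fy=4.4,interpolation=cv2.INTER_CUBIC))
hsv=cv2.cvtColor(im,cv2.COLOR_BGR2HSV)
m=cv2.inRange(hsv,(50,100,40),(75,255,255)); m[:140]=0;m[180:]=0
ys,xs=np.nonzero(m);print(xs.mean(),ys.mean(),len(xs)); b=ray("top",[xs.mean(),ys.mean()],0.108);print(b)
print(ray("top",[333,197],.07))
E
```

```text
305.3636363636364 155.65151515151516 66
[[0.7059 0.1299 0.108 ]]
[[0.5949 0.0496 0.07  ]]
```

View pics/topz.png

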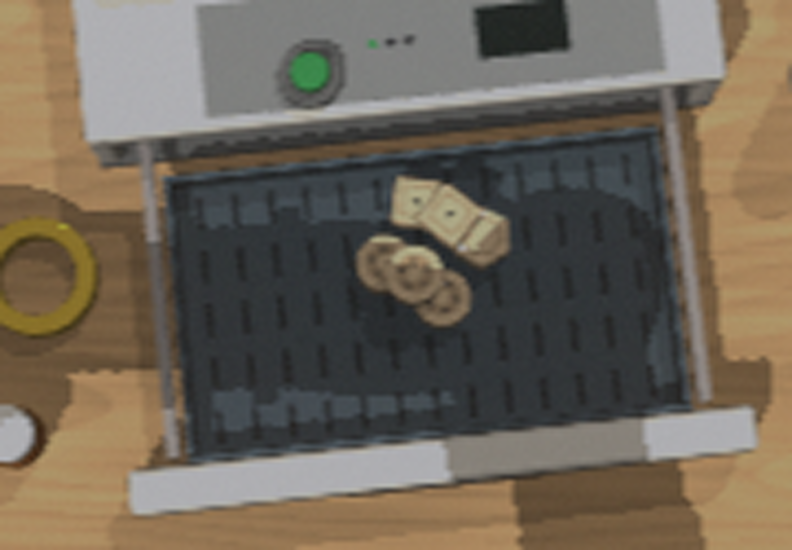

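Run:
```python
from h import *
f=lambda p:(np.array(p)/4.4+[235,140])
# drawer front: top-face rear edge corners, and bottom outer
a=ray("top",[f((130,472)),f((753,410))],.061);print("rear edge top",a,np.linalg.norm(a[1]-a[0]))
v=a[0]-a[1];print("yaw y-axis deg",np.degrees(np.arctan2(v[1],v[0]))-90)
c=ray("top",[f((166,180)),f((657,130)),f((690,408)),f((190,457))],[.058]*4);print(c,c.mean(0))
d=ray("top",[f((90,145)),f((722,80))],.09);v=d[0]-d[1];print("dryer",d,np.degrees(np.arctan2(v[1],v[0]))-90,np.linalg.norm(v))
print(ray("top",[f((x,y)) for x,y in [(381,263),(414,275),(443,297),(412,200),(450,213),(490,240)]],[.055,.08,.055,.055,.08,.055]))
```

```text
rear edge top [[ 0.4485  0.2418  0.061 ]
 [ 0.4954 -0.1611  0.061 ]] 0.40560438733809145
yaw y-axis deg 6.639738187965904
[[ 0.6406  0.2248  0.058 ]
 [ 0.6799 -0.099   0.058 ]
 [ 0.4962 -0.1206  0.058 ]
 [ 0.4589  0.2036  0.058 ]] [0.5689 0.0522 0.058 ]
dryer [[ 0.6572  0.2713  0.09  ]
 [ 0.7074 -0.1374  0.09  ]] 7.001964521079785 0.4117663909285602
[[0.5883 0.0822 0.055 ]
 [0.5775 0.0606 0.08  ]
 [0.5665 0.0411 0.055 ]
 [0.6306 0.0625 0.055 ]
 [0.6184 0.0379 0.08  ]
 [0.6048 0.0107 0.055 ]]
```

Emit:
{"op": "move_arm", "data": {
  "steps": [
    [-46,-33,2,-0.04],
    [-92,-67,4,-0.08],
    [-138,-100,6,-0.12],
    [-184,-133,8,-0.16],
    [-230,-167,10,-0.2],
    [-276,-200,12,-0.24],
    [-322,-233,14,-0.28],
    [-368,-267,16,-0.32],
    [-414,-300,18,-0.36],
    [-460,-333,20,-0.41],
    [-506,-367,22,-0.41],
    [-548,-400,24,-0.41],
    [-548,-400,24,-0.41],
    [-548,-400,24,-0.41]
  ],
  "grip": 60
}}

```text
clock: 1.85
position: [0.59, 0.05, 0.3802]
ee_rot: [0.163, -3.136, -0.001]
force: [0.2, 0.8, 0.1]
width: 0.655
```

Run:
```python
from h import *
import json
s=arm.observe(); im=arm.get_image("wrist"); cv2.imwrite("pics/w1.png",im[:,:,::-1])
json.dump({k:np.array(s[k]).tolist() for k in("position","ee_rot")},open("w1.json","w"))
print(s["clock"],s["position"],s["ee_rot"],s["joints"],s["width"],s["force"])
```

```text
1.85 [0.59   0.05   0.3802] [ 0.1633 -3.1361 -0.0007] [-0.3196  0.4029  0.2021  1.7004 -0.0915  1.0487  1.5873] 0.6552297007431651 [0.2146 0.7718 0.1497]
```

View pics/w1.png

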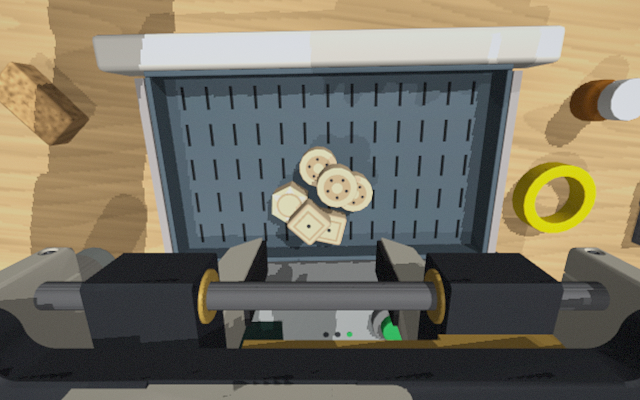

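Run:
```python
from h import *
im=cv2.imread("pics/w1.png")
c=im[135:255,250:400]; cv2.imwrite("pics/w1z.png",cv2.resize(c,None,fx=5,fy=5,interpolation=cv2.INTER_CUBIC))
```

```text
(no output)
```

View pics/w1z.png

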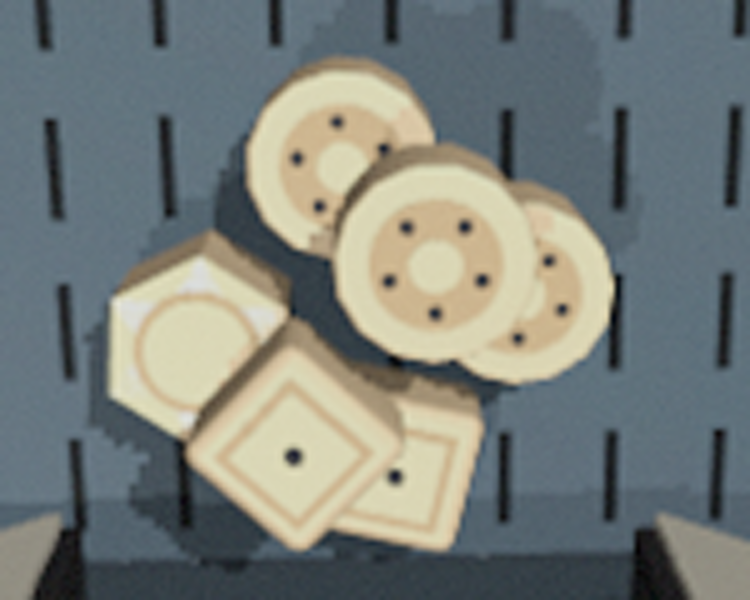

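Run:
```python
from h import *
import json
s=json.load(open("w1.json"))
f=lambda p:(np.array(p)/5+[250,135])
print(ray("wrist",[(147,76),(518,73),(493,258),(174,253)],.058,s))
print("floor",ray("wrist",[(163,76),(499,74)],.03,s))
P=ray("wrist",[f(p) for p in [(437,265),(294,456),(340,160),(525,283),(195,348),(395,476)]],[.08,.08,.055,.055,.055,.055],s);
print(P)
Rm=R.from_rotvec(s["ee_rot"]).as_matrix()
print("tool mm",1000*(P-s["position"])@Rm)
# block corner dirs
c=ray("wrist",[f(p) for p in [(290,340),(405,448),(300,550),(188,452)]],.08,s);print("topblock c",c.mean(0));t=(c-s["position"])@Rm
for i in range(4):
  v=t[(i+1)%4]-t[i];print(np.linalg.norm(v),np.degrees(np.arctan2(v[1],v[0])))
c=ray("wrist",[f(p) for p in [(445,552),(482,422),(330,530)]],.055,s);t=(c-s["position"])@Rm
for i in (1,2): v=t[i]-t[0];print("bb",np.linalg.norm(v),np.degrees(np.arctan2(v[1],v[0])))
c=ray("wrist",[f(p) for p in [(110,295),(200,258),(285,310),(108,400),(185,438)]],.055,s);t=(c-s["position"])@Rm
for i,j in ((0,1),(1,2),(0,3),(3,4)): v=t[j]-t[i];print("hex",np.linalg.norm(v),np.degrees(np.arctan2(v[1],v[0])))
```

```text
[[ 0.5015 -0.1158  0.058 ]
 [ 0.4641  0.2135  0.058 ]
 [ 0.6444  0.2389  0.058 ]
 [ 0.6739 -0.0968  0.058 ]]
floor [[ 0.4987 -0.1149  0.03  ]
 [ 0.4624  0.2112  0.03  ]]
[[0.5806 0.0641 0.08  ]
 [0.6206 0.0415 0.08  ]
 [0.5676 0.0446 0.055 ]
 [0.5885 0.0841 0.055 ]
 [0.609  0.0193 0.055 ]
 [0.6324 0.0628 0.055 ]]
tool mm [[  7.5217  14.8609 300.2344]
 [-29.8982 -11.7293 300.1759]
 [ 22.4162  -3.1317 325.2428]
 [ -2.4209  33.9069 325.2324]
 [-16.115  -32.6057 325.1815]
 [-43.9086   8.2071 325.1696]]
topblock c [0.619  0.0417 0.08  ]
0.03040469252443714 134.7068466570384
0.029149729412328566 -136.3388032558096
0.029236888689565605 -46.20237506270222
0.029657774490666325 41.41416401126165
bb 0.029974550019398166 13.702121304318183
bb 0.024775632007483055 -78.33631545944733
hex 0.01981942044686129 67.26678449731575
hex 0.019965915154984686 122.56644638737721
hex 0.02231512457100067 -176.4524597542157
hex 0.017592190813650613 118.0341539557498
```

Emit:
{"op": "move_arm", "data": {
  "steps": [
    [7,15,40,0],
    [7,15,90,0],
    [7,15,120,0],
    [7,15,135,0],
    [7,15,142,0],
    [7,15,142,0]
  ],
  "grip": 54,
  "grip_force": 12
}}

```text
clock: 2.65
position: [0.582, 0.0641, 0.2393]
ee_rot: [-0.164, 3.137, 0.0]
force: [-0.1, 0.1, 0.2]
width: 0.59
```

Emit:
{"op": "move_arm", "data": {
  "steps": [
    [0,0,0,0],
    [0,0,0,0],
    [0,0,0,0],
    [0,0,-15,0],
    [0,0,-40,0]
  ],
  "grip": 20
}}

```text
clock: 3.28
position: [0.5814, 0.0637, 0.2792]
ee_rot: [0.163, -3.136, 0.0]
force: [0.4, -0.1, 0.0]
width: 0.407
```

Emit:
{"op": "move_arm", "data": {
  "steps": [
    [25,45,0,0],
    [48,80,0,0],
    [58,96,10,0],
    [58,96,35,0],
    [58,96,52,0],
    [58,96,60,0],
    [58,96,64,0],
    [58,96,64,0]
  ]
}}

```text
clock: 4.28
position: [0.5144, 0.153, 0.215]
ee_rot: [-0.163, 3.137, 0.0]
force: [-0.2, -0.8, -0.6]
width: 0.404
```

Emit:
{"op": "move_arm", "data": {
  "steps": [
    [0,0,0,0],
    [0,0,0,0],
    [0,0,-20,0],
    [0,0,-60,0],
    [-40,-50,-70,-0.16],
    [-75,-100,-70,-0.34],
    [-95,-127,-70,-0.52],
    [-95,-127,-70,-0.7],
    [-95,-127,-70,-0.8],
    [-95,-127,-50,-0.8],
    [-95,-127,-34,-0.8],
    [-95,-127,-26,-0.8],
    [-95,-127,-24,-0.8],
    [-95,-127,-24,-0.8]
  ],
  "grip": 52
}}

```text
clock: 6.02
position: [0.6219, 0.0369, 0.239]
ee_rot: [-1.372, 2.826, -0.0]
force: [-0.3, 0.9, 0.0]
width: 0.57
```

Emit:
{"op": "move_arm", "data": {
  "steps": [
    [0,0,0,0],
    [0,0,0,0],
    [0,0,0,0],
    [0,0,-15,0],
    [0,0,-40,0]
  ],
  "grip": 15
}}

```text
clock: 6.65
position: [0.6215, 0.0367, 0.2793]
ee_rot: [1.372, -2.825, -0.001]
force: [0.6, 0.4, -0.0]
width: 0.352
```

Emit:
{"op": "move_arm", "data": {
  "steps": [
    [30,3,0,0.16],
    [65,6,0,0.34],
    [100,9,0,0.52],
    [126,10,5,0.7],
    [126,10,30,0.8],
    [126,10,50,0.8],
    [126,10,60,0.8],
    [126,10,64,0.8],
    [126,10,64,0.8]
  ]
}}

```text
clock: 7.78
position: [0.5363, -0.0561, 0.2151]
ee_rot: [-0.164, 3.137, 0.0]
force: [-0.1, -0.1, -0.9]
width: 0.349
```

Emit:
{"op": "move_arm", "data": {
  "steps": [
    [0,0,0,0],
    [0,0,0,0],
    [0,0,-20,0],
    [0,0,-60,0],
    [-30,45,-110,0],
    [-60,90,-160,0],
    [-65,95,-166,0],
    [-65,95,-166,0],
    [-65,95,-166,0]
  ],
  "grip": 52
}}

```text
clock: 8.9
position: [0.5901, 0.044, 0.3798]
ee_rot: [0.162, -3.136, 0.001]
force: [-0.6, 0.0, 0.0]
width: 0.563
```

Run:
```python
from h import *
import json
s=arm.observe(); im=arm.get_image("wrist"); cv2.imwrite("pics/w2.png",im[:,:,::-1])
json.dump({k:np.array(s[k]).tolist() for k in("position","ee_rot")},open("w2.json","w"))
print(s["clock"],s["position"],s["ee_rot"])
c=im[65:260,130:530,::-1]; cv2.imwrite("pics/w2z.png",cv2.resize(c,None,fx=2,fy=2,interpolation=cv2.INTER_CUBIC))
c=im[135:255,250:400,::-1]; cv2.imwrite("pics/w2zz.png",cv2.resize(c,None,fx=5,fy=5,interpolation=cv2.INTER_CUBIC))
```

```text
8.9 [0.5901 0.044  0.3798] [ 0.1619 -3.1357  0.0013]
```

View pics/w2z.png

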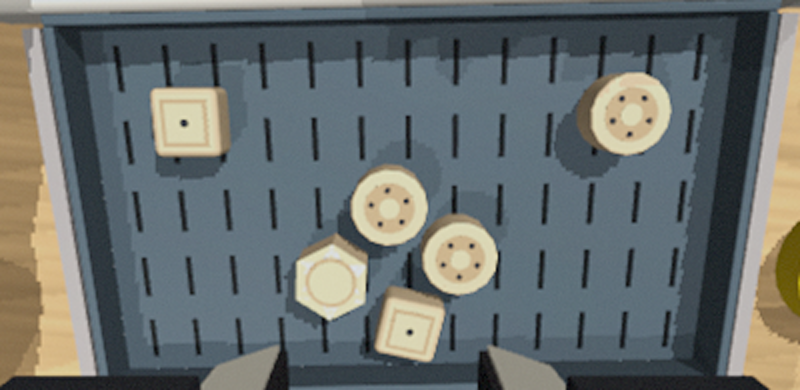

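View pics/w2zz.png

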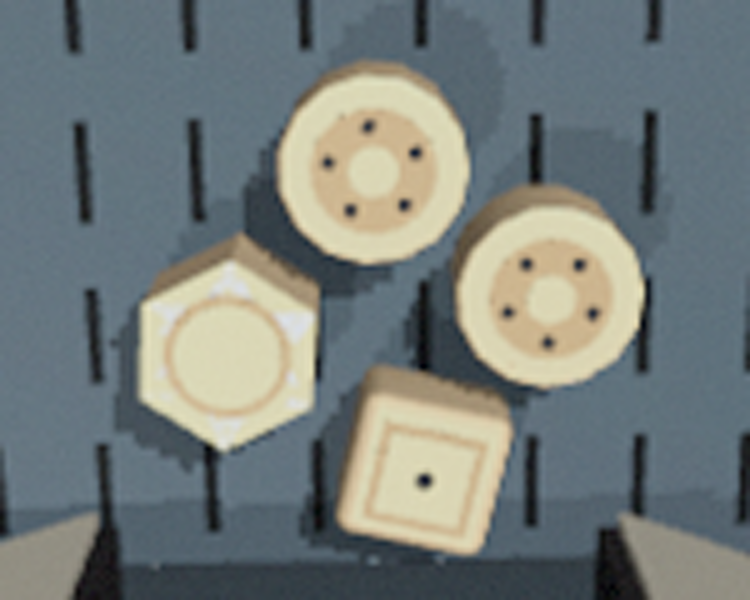

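Run:
```python
from h import *
import json
s=json.load(open("w2.json"))
o=arm.observe();print(o["position"])
f=lambda p:(np.array(p)/5+[250,135]); g=lambda p:(np.array(p)/2+[130,65])
Rm=R.from_rotvec(s["ee_rot"]).as_matrix()
P=ray("wrist",[f(p) for p in [(374,165),(551,294),(228,355),(424,475)]]+[g((183,122)),g((631,114))],.055,s)
print(P);print(1000*(P-s["position"])@Rm)
def ang(n,ps,prs):
  c=ray("wrist",[f(p) for p in ps],.055,s);t=(c-s["position"])@Rm
  for i,j in prs: v=t[j]-t[i];print(n,np.linalg.norm(v)*1000,np.degrees(np.arctan2(v[1],v[0])))
ang("bb",[(363,397),(512,425),(480,555),(338,520)],[(0,1),(1,2),(2,3),(3,0)])
ang("hex",[(142,301),(232,260),(320,318),(312,408),(226,451),(139,405)],[(0,1),(1,2),(2,3),(3,4),(4,5),(5,0)])
# tray rim / floor
q=[g((50,20)),g((765,10)),g((715,372)),g((100,372))]
t=ray("wrist",q,.058,s);print("rim",1000*(t-s["position"])@Rm)
```

```text
[0.59   0.0437 0.3796]
[[ 0.5678  0.045   0.055 ]
 [ 0.5901  0.0831  0.055 ]
 [ 0.6096  0.0198  0.055 ]
 [ 0.6313  0.0624  0.055 ]
 [ 0.5382 -0.0561  0.055 ]
 [ 0.5126  0.153   0.055 ]]
[[ 21.5093   3.5285 324.8315]
 [ -4.5713  39.144  324.7617]
 [-17.4725 -25.9088 324.786 ]
 [-43.4985  14.216  324.7131]
 [ 61.3544 -94.0078 324.9689]
 [ 65.2948 116.6363 324.8258]]
bb 31.24115659101565 101.13027726626426
bb 29.694075341393045 -168.580322318186
bb 30.97207805993318 -75.15423018782494
bb 27.68725182161664 10.74909792236086
hex 20.1319937018396 65.05098816422036
hex 21.190361606896662 124.45484080831075
hex 19.256485607370355 -174.8197658564429
hex 20.17388594103967 -117.85385013750852
hex 20.251816169877358 -60.335568520940605
hex 22.12443254938386 3.7486670008422966
rim [[ 105.7144 -148.4871  322.0833]
 [ 110.2661  169.8651  321.8646]
 [ -65.6768  174.6284  321.5612]
 [ -66.1709 -148.0973  321.7899]]
```

Emit:
{"op": "move_arm", "data": {
  "steps": [
    [21,4,50,-0.17],
    [21,4,100,-0.17],
    [21,4,135,-0.17],
    [21,4,155,-0.17],
    [21,4,165,-0.17],
    [21,4,168,-0.17],
    [21,4,168,-0.17]
  ],
  "grip": 47
}}

```text
clock: 9.82
position: [0.5696, 0.0467, 0.2132]
ee_rot: [-0.428, 3.112, -0.0]
force: [0.7, -0.6, -0.4]
width: 0.511
```

Emit:
{"op": "move_arm", "data": {
  "steps": [
    [0,0,0,0],
    [0,0,0,0],
    [0,0,0,0],
    [0,0,-15,0],
    [0,0,-35,0],
    [20,8,-35,0.1],
    [41,16,-32,0.17],
    [41,16,-15,0.17],
    [41,16,-4,0.17],
    [41,16,-1,0.17],
    [41,16,-1,0.17]
  ],
  "grip": 15
}}

```text
clock: 11.2
position: [0.526, 0.0512, 0.2139]
ee_rot: [-0.163, 3.137, 0.0]
force: [0.3, -0.3, -0.7]
width: 0.41
```

Emit:
{"op": "move_arm", "data": {
  "steps": [
    [0,0,0,0],
    [0,0,0,0],
    [0,0,-20,0],
    [0,0,-50,0],
    [-40,15,-55,0],
    [-69,27,-55,0],
    [-69,27,-40,0],
    [-69,27,-15,0],
    [-69,27,-3,0],
    [-69,27,1,0],
    [-69,27,1,0]
  ],
  "grip": 48
}}

```text
clock: 12.58
position: [0.5915, 0.0851, 0.2129]
ee_rot: [-0.163, 3.137, -0.0]
force: [-0.9, -0.4, 0.7]
width: 0.523
```

Emit:
{"op": "move_arm", "data": {
  "steps": [
    [0,0,0,0],
    [0,0,0,0],
    [0,0,0,0],
    [0,0,-15,0],
    [0,0,-30,0],
    [-10,40,-30,0],
    [-21,76,-30,0],
    [-21,76,-15,0],
    [-21,76,-4,0],
    [-21,76,-1,0],
    [-21,76,-1,0]
  ],
  "grip": 15
}}

```text
clock: 13.95
position: [0.6045, 0.1617, 0.2138]
ee_rot: [0.161, -3.137, 0.001]
force: [1.0, -0.0, -0.5]
width: 0.409
```

Emit:
{"op": "move_arm", "data": {
  "steps": [
    [0,0,0,0],
    [0,0,0,0],
    [0,0,-20,0],
    [0,0,-55,0],
    [3,-45,-55,-0.17],
    [5,-90,-55,-0.34],
    [7,-130,-55,-0.51],
    [7,-141,-55,-0.68],
    [7,-141,-55,-0.85],
    [7,-141,-50,-0.99],
    [7,-141,-30,-0.99],
    [7,-141,-10,-0.99],
    [7,-141,-1,-0.99],
    [7,-141,1,-0.99],
    [7,-141,1,-0.99]
  ],
  "grip": 48
}}

```text
clock: 15.82
position: [0.6124, 0.0221, 0.2132]
ee_rot: [-1.634, 2.683, -0.001]
force: [0.7, 0.4, -0.2]
width: 0.529
```

Emit:
{"op": "move_arm", "data": {
  "steps": [
    [0,0,0,0],
    [0,0,0,0],
    [0,0,0,0],
    [0,0,-15,0],
    [0,0,-35,0]
  ],
  "grip": 15
}}

```text
clock: 16.45
position: [0.612, 0.0221, 0.2484]
ee_rot: [1.634, -2.682, -0.001]
force: [0.4, 0.7, -0.6]
width: 0.38
```

Emit:
{"op": "move_arm", "data": {
  "steps": [
    [18,-14,0,0.17],
    [36,-28,0,0.34],
    [53,-43,0,0.51],
    [53,-43,0,0.68],
    [53,-43,5,0.85],
    [53,-43,20,0.99],
    [53,-43,30,0.99],
    [53,-43,34,0.99],
    [53,-43,34,0.99]
  ]
}}

```text
clock: 17.58
position: [0.6262, -0.0448, 0.2139]
ee_rot: [-0.166, 3.137, 0.0]
force: [-0.6, 1.0, 0.3]
width: 0.377
```

Emit:
{"op": "move_arm", "data": {
  "steps": [
    [0,0,0,0],
    [0,0,0,0],
    [0,0,-20,0],
    [0,0,-55,0],
    [-9,50,-55,0.17],
    [-18,107,-55,0.21],
    [-18,107,-50,0.21],
    [-18,107,-25,0.21],
    [-18,107,-6,0.21],
    [-18,107,1,0.21],
    [-18,107,1,0.21]
  ],
  "grip": 48
}}

```text
clock: 18.95
position: [0.6328, 0.0632, 0.2124]
ee_rot: [-0.167, -3.136, 0.0]
force: [0.2, -0.8, -0.3]
width: 0.521
```

Emit:
{"op": "move_arm", "data": {
  "steps": [
    [0,0,0,0],
    [0,0,0,0],
    [0,0,0,0],
    [9,0,-12,-0.1],
    [18,-6,-20,-0.21],
    [18,-6,-10,-0.21],
    [18,-6,-3,-0.21],
    [18,-6,-1,-0.21],
    [18,-6,-1,-0.21]
  ],
  "grip": 15
}}

```text
clock: 20.08
position: [0.6145, 0.0598, 0.2133]
ee_rot: [0.161, -3.137, -0.0]
force: [-1.8, 0.3, 5.2]
width: 0.348
```

Emit:
{"op": "move_arm", "data": {
  "steps": [
    [0,0,0,0],
    [0,0,0,0],
    [0,0,-20,0],
    [0,0,-70,0],
    [15,-6,-120,0],
    [25,-12,-167,0],
    [25,-12,-167,0],
    [25,-12,-167,0]
  ],
  "grip": 48
}}

```text
clock: 21.08
position: [0.5906, 0.0452, 0.3802]
ee_rot: [0.163, -3.137, -0.0]
force: [-0.4, -0.8, -1.5]
width: 0.523
```

Run:
```python
from h import *
import json
s=arm.observe(); im=arm.get_image("wrist"); t=arm.get_image("top")
json.dump({k:np.array(s[k]).tolist() for k in("position","ee_rot")},open("w3.json","w"))
print(s["clock"],s["position"],s["ee_rot"],s["force"])
cv2.imwrite("pics/w3.png",im[:,:,::-1])
cv2.imwrite("pics/t3.png",t[:,:,::-1])
c=im[20:270,80:580,::-1]; cv2.imwrite("pics/w3z.png",cv2.resize(c,None,fx=1.6,fy=1.6,interpolation=cv2.INTER_CUBIC))
```

```text
21.075 [0.5906 0.0452 0.3802] [ 0.1634 -3.1369 -0.0004] [-0.4423 -0.8352 -1.5479]
```

View pics/w3z.png

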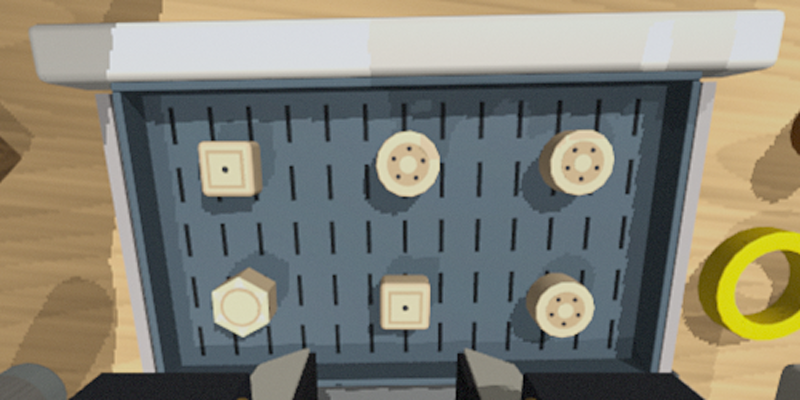

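Run:
```python
from h import *
import json
s=json.load(open("w3.json"));g=lambda p:(np.array(p)/1.6+[80,20])
Rm=R.from_rotvec(s["ee_rot"]).as_matrix()
P=ray("wrist",[g(p) for p in [(32,28),(783,11),(400,19)]],.061,s);print(P,1000*(P-s["position"])@Rm)
v=P[1]-P[0];print(np.linalg.norm(v),np.degrees(np.arctan2(v[1],v[0]))-90,(P[0]+P[1])/2)
t=cv2.imread("pics/t3.png");c=t[120:270,220:430];cv2.imwrite("pics/t3z.png",cv2.resize(c,None,fx=3.8,fy=3.8,interpolation=cv2.INTER_CUBIC))
```

```text
[[ 0.4756 -0.1574  0.061 ]
 [ 0.4253  0.2399  0.061 ]
 [ 0.4505  0.038   0.061 ]] [[ 135.2639 -189.6419  319.1659]
 [ 143.9882  210.7275  319.2714]
 [ 139.8768    7.3387  319.2179]]
0.40046451654799764 7.212581170501679 [0.4505 0.0412 0.061 ]
```

View pics/t3z.png

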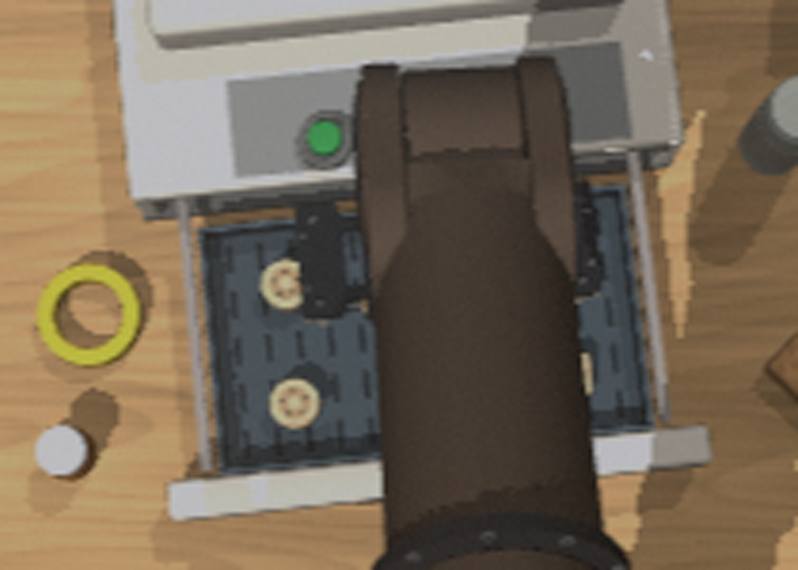

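Emit:
{"op": "move_arm", "data": {
  "steps": [
    [60,4,0,-0.012],
    [120,8,0,-0.012],
    [180,11,10,-0.012],
    [185,11,50,-0.012],
    [185,11,100,-0.012],
    [185,11,140,-0.012],
    [185,11,158,-0.012],
    [185,11,162,-0.012],
    [185,11,162,-0.012]
  ],
  "grip": 0
}}

```text
clock: 22.3
position: [0.4056, 0.0367, 0.2186]
ee_rot: [0.182, -3.135, 0.0]
force: [1.0, -0.8, -0.1]
width: 0.009
```

Emit:
{"op": "move_arm", "data": {
  "steps": [
    [-8,0,0,0],
    [-15,0,0,0],
    [-20,0,0,0],
    [-24,0,0,0],
    [-28,0,0,0],
    [-32,0,0,0],
    [-36,0,0,0],
    [-40,0,0,0]
  ]
}}

```text
clock: 23.3
position: [0.4448, 0.0413, 0.2185]
ee_rot: [0.182, -3.134, 0.0]
force: [-4.4, -0.1, 1.4]
width: 0.005
```

Emit:
{"op": "move_arm", "data": {
  "steps": [
    [-5,0,0,0],
    [-11,0,0,0],
    [-18,0,0,0],
    [-26,0,0,0],
    [-35,0,0,0],
    [-44,0,0,0],
    [-53,0,0,0],
    [-62,0,0,0],
    [-71,0,0,0],
    [-80,0,0,0],
    [-89,0,0,0],
    [-98,0,0,0],
    [-107,0,0,0],
    [-116,0,0,0],
    [-125,0,0,0],
    [-134,0,0,0],
    [-143,0,0,0],
    [-151,0,0,0],
    [-157,0,0,0],
    [-162,0,0,0]
  ]
}}

```text
clock: 25.8
position: [0.6066, 0.0608, 0.2185]
ee_rot: [0.183, -3.136, -0.001]
force: [-5.5, 2.4, 0.1]
width: 0.004
```

Run:
```python
from h import *
s=arm.observe(); im=arm.get_image("wrist"); t=arm.get_image("scene")
print(s["clock"],s["position"],s["force"])
cv2.imwrite("pics/w4.png",im[:,:,::-1])
cv2.imwrite("pics/s4.png",t[:,:,::-1])
```

```text
25.8 [0.6066 0.0608 0.2185] [-5.4851  2.4402  0.1276]
```

View pics/s4.png

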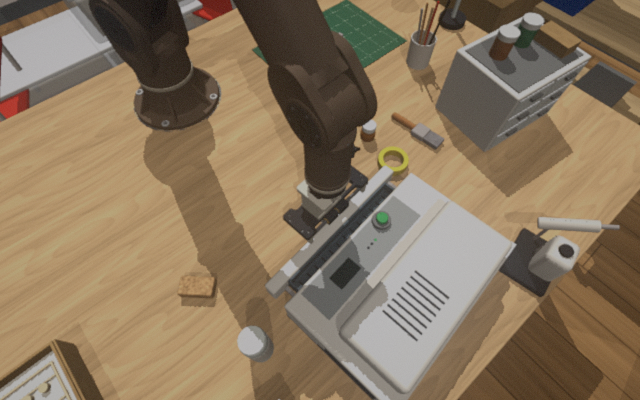

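Emit:
{"op": "move_arm", "data": {
  "steps": [
    [-5,0,0,0],
    [-10,0,0,0],
    [-15,0,0,0],
    [-20,0,0,0],
    [-24,0,0,0],
    [-27,0,0,0],
    [-29,0,0,0],
    [-31,0,0,0]
  ]
}}

```text
clock: 26.9
position: [0.6371, 0.064, 0.2188]
ee_rot: [-0.183, 3.136, 0.001]
force: [-4.7, 2.4, 0.5]
width: 0.005
```

Emit:
{"op": "move_arm", "data": {
  "steps": [
    [-2,0,0,0],
    [-4,0,0,0],
    [-5,0,0,0]
  ]
}}

```text
clock: 27.28
position: [0.6421, 0.0645, 0.2188]
ee_rot: [-0.183, 3.136, 0.0]
force: [-3.7, 1.8, 0.3]
width: 0.008
```

Emit:
{"op": "move_arm", "data": {
  "steps": [
    [-1,0,0,0],
    [-3,0,0,0],
    [-4,0,0,0]
  ]
}}

```text
clock: 27.65
position: [0.6449, 0.0647, 0.2187]
ee_rot: [0.182, -3.133, -0.0]
force: [-12.7, 0.8, 8.1]
width: 0.003
```

Run:
```python
from h import *
s=arm.observe(); t=arm.get_image("scene")
print(s["clock"],s["position"],s["force"])
c=t[120:300,240:440,::-1];cv2.imwrite("pics/s5.png",cv2.resize(c,None,fx=3.3,fy=3.3,interpolation=cv2.INTER_CUBIC))
```

```text
27.65 [0.6449 0.0647 0.2187] [-12.6694   0.8316   8.0799]
```

View pics/s5.png

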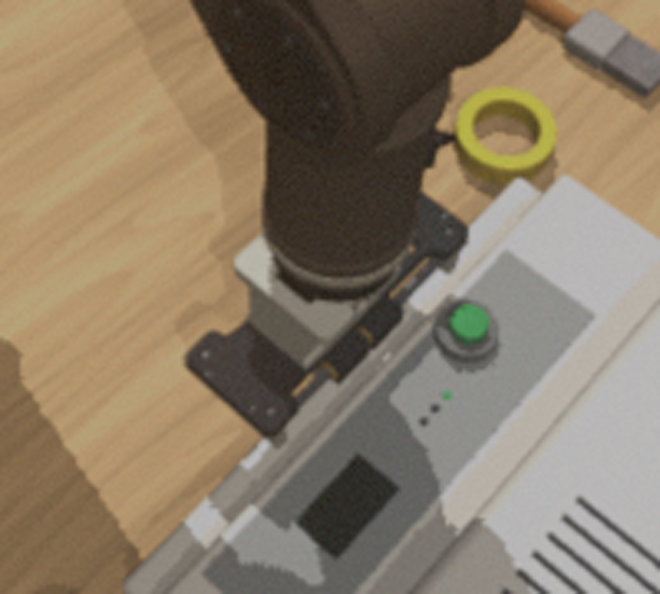

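Emit:
{"op": "move_arm", "data": {
  "steps": [
    [-1,0,0,0],
    [-1,0,0,0],
    [-1,0,0,0]
  ]
}}

```text
clock: 28.08
position: [0.6452, 0.0647, 0.2186]
ee_rot: [0.182, -3.132, -0.0]
force: [-13.8, 1.7, 8.8]
width: 0.006
```

Emit:
{"op": "move_arm", "data": {
  "steps": [
    [-2,0,0,0],
    [-3,0,0,0],
    [-3,0,0,0]
  ]
}}

```text
clock: 28.45
position: [0.6463, 0.0647, 0.2184]
ee_rot: [0.181, -3.126, 0.0]
force: [-24.0, -0.3, 17.9]
width: 0.006
```

Emit:
{"op": "move_arm", "data": {
  "steps": [
    [10,0,0,0],
    [35,0,0,0],
    [40,0,-30,0],
    [40,0,-80,0],
    [20,20,-120,0],
    [-20,40,-160,0],
    [-57,59,-162,0],
    [-57,59,-162,0],
    [-57,59,-162,0]
  ]
}}

```text
clock: 29.58
position: [0.6999, 0.1295, 0.3805]
ee_rot: [-0.181, 3.136, -0.002]
force: [-0.0, 1.1, 0.4]
width: 0.007
```

Run:
```python
from h import *
s=arm.observe(); im=arm.get_image("wrist"); t=arm.get_image("scene");tt=arm.get_image("top")
print(s["clock"],s["position"],s["ee_rot"],s["force"])
cv2.imwrite("pics/w6.png",im[:,:,::-1]); cv2.imwrite("pics/t6.png",tt[:,:,::-1])
c=t[120:300,240:440,::-1];cv2.imwrite("pics/s6.png",cv2.resize(c,None,fx=3.3,fy=3.3,interpolation=cv2.INTER_CUBIC))
hsv=cv2.cvtColor(im,cv2.COLOR_RGB2HSV); m=cv2.inRange(hsv,(50,100,40),(75,255,255))
n,l,st,c=cv2.connectedComponentsWithStats(m)
Rm=R.from_rotvec(s["ee_rot"]).as_matrix()
for i in range(1,n):
  if st[i,4]>30:
    P=ray("wrist",c[i],.112,s);print(st[i],c[i],P,1000*(P-s["position"])@Rm)
P=np.array([[.7059,.1299,.112]]);print(1000*(P-s["position"])@Rm)
```

```text
29.575 [0.6999 0.1295 0.3805] [-0.1807  3.1357 -0.0017] [-0.0082  1.1422  0.3546]
[310 196  30  31 736] [324.2595 211.1495] [[0.7041 0.1322 0.112 ]] [[ -4.3624   2.5455 268.4989]]
[[ -5.8621   0.0253 268.5026]]
```

View pics/s6.png

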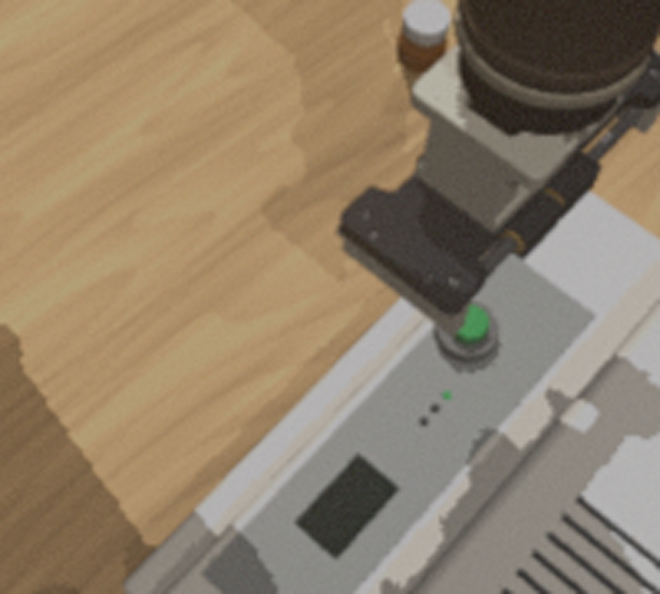

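View pics/w6.png

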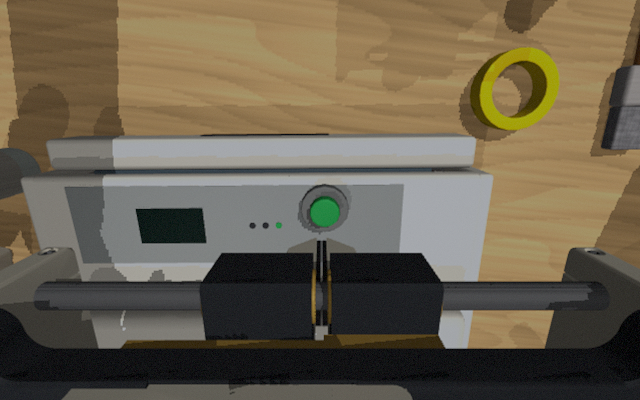

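Run:
```python
from h import *
s=arm.observe()
im=cv2.imread("pics/w6.png"); c=im[120:215,20:500]; cv2.imwrite("pics/w6z.png",cv2.resize(c,None,fx=1.66,fy=4,interpolation=cv2.INTER_CUBIC))
for x in (150,250,400): print(x,im[132:182,x].mean(1).astype(int))
for u in (150,250,400):
  a=ray("wrist",[(u,137),(u,167)],.061,s); b=ray("wrist",[(u,172)],.09,s); n=np.array([np.cos(np.radians(6.6)),np.sin(np.radians(6.6)),0]); print(a@n,b@n)
```

```text
150 [117 113 115 109  99 106 113 145 165 165 166 166 167 167 168 167 168 166
 167 167 166 167 168 164 158 159 158 159 157 158 157 156 158 155 141 122
  99  69  63  65  62  70 100 119 139 158 165 165 167 167]
250 [119 102  35  60  98 111 138 159 168 166 167 167 169 168 168 168 168 166
 167 169 166 169 167 166 160 159 158 158 159 159 159 158 157 145 130 112
  81  50  65  64  66  93 116 133 153 164 165 167 167 167]
400 [117 111 103 106 111 137 161 165 167 167 168 167 169 167 168 168 168 168
 169 168 169 168 169 167 159 161 161 160 161 159 160 155 146 131 111  82
  51  64  62  72  96 116 133 154 165 167 166 168 168 168]
[0.658  0.6864] [0.6855]
[0.6579 0.6863] [0.6854]
[0.6578 0.6862] [0.6853]
```

View pics/w6z.png

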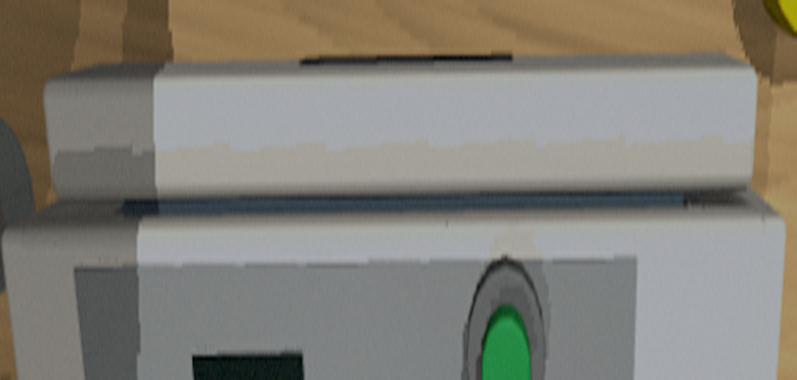

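Emit:
{"op": "move_arm", "data": {
  "steps": [
    [-5,2,30,0],
    [-5,2,65,0],
    [-5,2,80,0],
    [-5,2,86,0],
    [-5,2,90,0],
    [-5,2,93,0],
    [-5,2,95,0],
    [-5,2,97,0],
    [-5,2,98,0],
    [-5,2,98,0]
  ]
}}

```text
clock: 30.98
position: [0.7048, 0.1329, 0.2843]
ee_rot: [-0.182, 3.134, 0.001]
force: [-2.5, -0.5, 10.1]
width: 0.004
```

Emit:
{"op": "move_arm", "data": {
  "steps": [
    [0,0,1,0],
    [0,0,2,0],
    [0,0,2,0],
    [0,0,2,0]
  ]
}}

```text
clock: 31.48
position: [0.7048, 0.1328, 0.284]
ee_rot: [-0.182, 3.134, 0.001]
force: [-7.1, -2.3, 21.2]
width: 0.005
```

Run:
```python
from h import *
t=arm.get_image("scene")
c=t[120:300,240:440,::-1];cv2.imwrite("pics/s7.png",cv2.resize(c,None,fx=3.3,fy=3.3,interpolation=cv2.INTER_CUBIC))
```

```text
(no output)
```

View pics/s7.png

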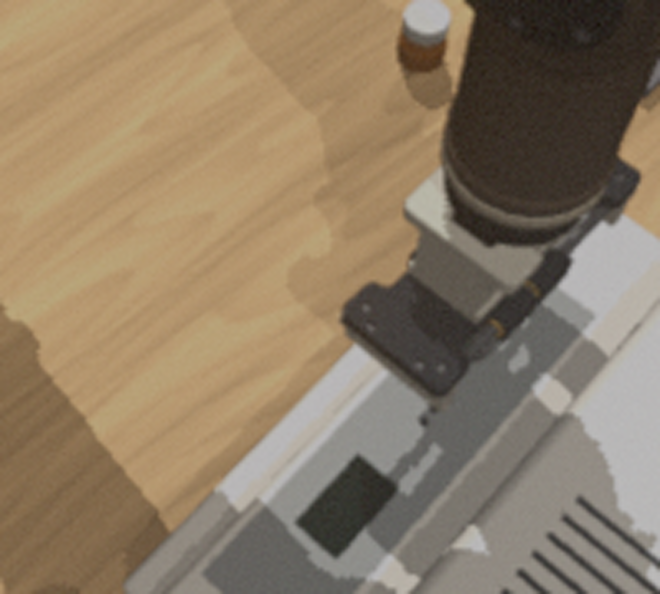

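Bottomed out (21 N, no further travel). Retreat and check.

Emit:
{"op": "move_arm", "data": {
  "steps": [
    [0,0,-10,0],
    [0,0,-40,0],
    [0,0,-90,0],
    [40,-20,-110,0],
    [90,-40,-120,0],
    [140,-60,-120,0],
    [140,-60,-120,0],
    [140,-60,-120,0]
  ]
}}

```text
clock: 32.52
position: [0.5726, 0.0575, 0.4011]
ee_rot: [-0.183, 3.135, 0.001]
force: [0.7, 0.4, 0.2]
width: 0.007
```

Run:
```python
from h import *
s=arm.observe();print(s["clock"],s["force"])
t=arm.get_image("scene"); cv2.imwrite("pics/s8.png",t[:,:,::-1])
t=arm.get_image("top"); cv2.imwrite("pics/t8.png",t[:,:,::-1])
```

```text
32.525 [0.6756 0.3587 0.211 ]
```

View pics/s8.png

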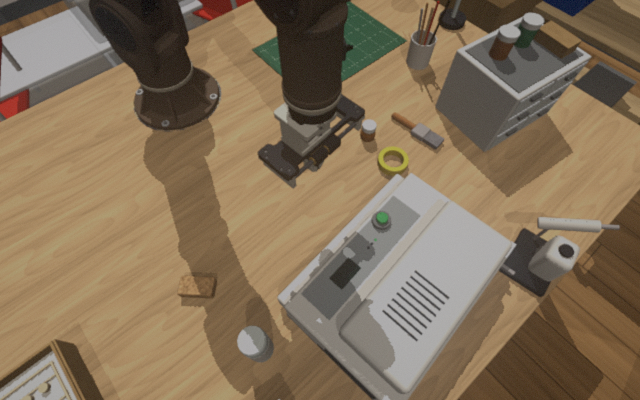

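View pics/t8.png

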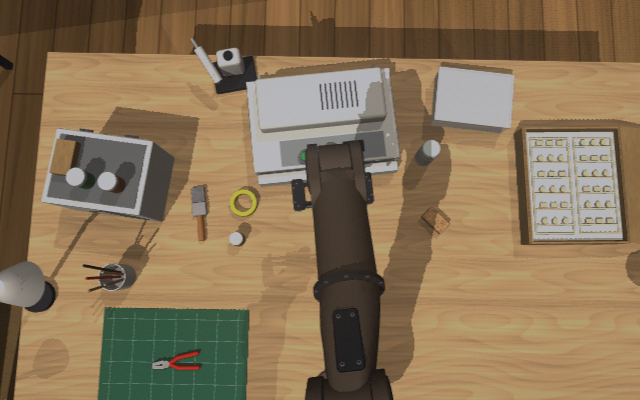

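Run:
```python
from cell import arm
print(arm.sign_off())
```

```text
the job is handed in; nothing more can be done
None
```

The job is done and handed in at about 32.5 s of the 69 s allowed.

- **Spreading:** I picked the six castings off the heap one at a time, the two on top first. I set them out as a 3 × 2 grid with centres about 90 mm apart across the tray and about 105 mm along it. The wrist picture before closing showed all six flat on the floor, with about 50 mm or more clear between any two.
- **Closing the drawer:** I pushed it slowly, about 5 N while sliding. It then stopped moving and the force rose to 24 N. The wrist picture put the back of the drawer front within about 1 mm of the dryer's front face, so I take it as fully home.
- **Button:** I pressed it to the end of its travel. The fingertips stopped at 106 mm above the table, the fully-down height, and the last 2 mm of commanded push added only 0.3 mm while the force rose to 21 N. It sprang back up after I let go.
- **Last look:** The drawer is shut, and the jar, can, tape, brush and sanding block look unmoved in the final scene and top pictures. The robot is touching nothing.

- **Small error:** I approached one plinth about 4 mm off through a slip in my arithmetic, but it was gripped and placed properly.
- **Not checked:** I couldn't see the castings once the drawer was closed, so their final spacing rests on the slow push and that last picture.

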